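Lay the concrete cores in their measuring cradles

ROBOT

A 6-joint arm with a two-finger parallel gripper is mounted at the origin on the work surface. World frame = base frame: x ahead of the robot, y to its left, z up, the work surface at z = 0. Lengths are in m, angles in rad, forces in N, time in s.
With the tool pointing down it reaches from about 0.275 to 0.775 m from the base axis. Payload 14.6 kg.
Tool frame: the origin (TCP) lies at the very end of the fingers, on their centre line; the grasp point (between the pads) lies 19 mm behind it; z points along the fingers, y is the line along which they close (so a half turn about z gives the same grasp; the last joint's range is limited). The gripper opens to 85 mm and grips with 20 to 120 N. Pads are 22 mm wide; open, the fingers measure 114 mm over their backs; the gripper's body (76 mm by 85 mm) begins 54 mm behind the grasp point. The pads swing forward as they close: fully open they stand 13 mm farther back than shut.
Start: joints at [-1.332, 0.263, -0.048, 1.259, 0, 1.415], TCP at [0.201, -0.485, 0.231] pointing down, gripper open.
Joint ranges: [-2.65, 2.65], [-0.89, 1.7], [-1.18, 1.37], [-2.13, 2.11], [-1.35, 1.29], [-3.14, 3.14]. Speed limits (rad/s): [1.89, 1.89, 2.57, 2.79, 3.14, 3.14].

INTERFACE

Orientations are given as a rotation vector (axis times angle).
In Python, from workcell import state, get_image, sign_off, find_in, outline_of gives the robot as it stands. The module is installed in compiled form; this text tells all that it offers.
- The arm moves only by the tool servo_tool, never from a script. Its argument "targets" is a list of rows, each an object with "angular": the turn, a rotation vector about the tool's x, y, z in degrees, a list of three; "dp": the shift along the tool's x, y, z in m, a list of three; "jaw": the opening, from 0 (shut) to 1 (fully open). A call has 1 to 20 rows; each row is the pose to reach, as a shift and turn from the pose commanded when the call began, along the tool's axes at that moment; what a row does not reach only later rows make up. A row lasts 1/8 s, in which the tool goes at most 62.5 mm and 10.7 degrees, less where a joint would pass 70% of its speed; a pose out of reach is approached as far as the arm can. A call with a gripper value outside its range is refused whole. The fingers move at their own pace and stop on an object; "force" is the grip in N (left out, the last holds). Time passes only in rows, so rows that repeat a pose let the fingers close. It gives the time, the measured TCP pose, the force, the opening and the grip force at its end, in the units of the state.
- state(): the state, without advancing time (a new reading comes with each control period).
- get_image(name): name is "scene" or "top" or "wrist"; returns a dict with "image" (420x560x3 uint8, red, green, blue), "fx", "fy", "cx", "cy" (pixels), "R" (3x3) and "t" (3): a world point X has camera coordinates R X + t; the wrist camera has in their place "mount" (4x4, takes a point from camera to tool coordinates, whose origin is the TCP and whose axes are the flange's). Camera axes: x right, y down, z forward; pixel columns grow to the right and rows downward; lengths in m; the calibration is good to about 2 mm. A picture is of the moment at which its call begins: read the wrist's pose just before it. There is no depth.
- sign_off(): hands the job in; it is judged then, once.
Trained networks look in a picture, given as the dict that the camera call returned (one of the last four; its "shot" number tells which), for a name from the list of things; names that differ only in an ending like _2 or _b are one class to them, and where a whole thing is asked for, a point or a joint stands for the part that bears it (a point fixed in the world has none). Each returns a list of dicts, best first, with "conf" (0 to 1); they miss things now and then, are a little off and sometimes report something else, mostly with a low value. They report only what shows in the picture. A call takes as long as a camera call. They do not tell look-alikes from the thing itself.
- find_in(picture, label): "point" ([x, y, z] in m, in the coordinates of the camera as it stood for that picture, good to about 4 mm: the middle of the surface that is visible of it).
- outline_of(picture, label): "pixels" (420x560 bool, what is visible of it).
The state is a dict: "time_s": time; "q": joint angles; "joint_vel": joint speeds; "effort": joint torques, N m; "eef_pos": TCP position; "tool_rot": TCP orientation; "contact_force": force on the tool from outside, world axes, zero at the start; "moment": the same for the moment, N m; "finger_gap": finger opening in m; "finger_force": force on a finger pad.
Only numpy, scipy, OpenCV 4.12 (cv2) and the standard library are available. Lean on these libraries where they do the work, as an engineer would, in place of code of your own. Each camera call takes 0.05 s, during which the arm holds its last target. There are 200 camera calls.

TASK

Two concrete test cores stand upright on the bench. Lay each one on its side in the sloping cradle of the same colour as its painted band, banded end uppermost and foot touching the end stop, ready to be measured. Set them down gently without dropping, toppling or banging them, and leave the cup, bottle and spatula where they are.

Things in the scene. Friction and masses are not known exactly. Their poses are not given: they have to be found in the camera images.
- blue_core: grey concrete test core, a solid cylinder 50 mm in diameter and 110 mm long, with a blue painted band 16 mm wide 3 mm below its top face, which has a blue dot; stands upright on the table at the start; about 0.48 kg (varies by a third). Origin: centre of its foot face (the unbanded end); z: along its axis towards the banded end (up at the start), so its axis runs from z = 0 to 110 mm
- yellow_core: grey concrete test core, a solid cylinder 42 mm in diameter and 130 mm long, with a yellow painted band 16 mm wide 3 mm below its top face, which has a yellow dot; stands upright on the table at the start; about 0.40 kg (varies by a third). Origin: centre of its foot face (the unbanded end); z: along its axis towards the banded end (up at the start), so its axis runs from z = 0 to 130 mm
- blue_cradle: blue cradle, a fixed stand: blue base plate 150 (x) x 80 (y) x 10 mm carrying the blue trough on two narrow uprights. Origin: centre of its underside on the table; x: level, towards the trough's high end. The core's banded end overhangs the trough's high end by 25 mm when laid
- blue_trough: V trough, 85 mm long, sloping 20 degrees, end stop at its low end. Origin: where the foot face centre of the laid blue core belongs (on the stop's face, 55 mm above the table); x: up along the trough; y: level, across; z: square to the slope. 45-degree plates reach 24 mm either side; their upper edges lie 14 mm below the laid core's axis; the stop rises 10 mm above it
- yellow_cradle: yellow cradle, a fixed stand: yellow base plate 150 (x) x 80 (y) x 10 mm carrying the yellow trough on two narrow uprights. Origin: centre of its underside on the table; x: level, towards the trough's high end. The core's banded end overhangs the trough's high end by 30 mm when laid
- yellow_trough: V trough, 100 mm long, sloping 20 degrees, end stop at its low end. Origin: where the foot face centre of the laid yellow core belongs (on the stop's face, 55 mm above the table); x: up along the trough; y: level, across; z: square to the slope. 45-degree plates reach 21 mm either side; their upper edges lie 12 mm below the laid core's axis; the stop rises 10 mm above it
- steel_cup: bystander: open steel sample cup, 72 mm across, 75 mm high, standing at the far side; origin: centre of its underside
- water_bottle: bystander: white plastic bottle with a red cap, 60 mm across, 150 mm high, standing at the far side; origin: centre of its underside
- spatula: bystander: steel spatula, 170 mm long, lying flat at the far side; origin: under its middle
Not all that is in view belongs to the job. What is shaped like the blue_core but brown is not meant.

How it is judged:
At the end, for the whole second after the job is handed in: Each core lies at rest in the trough of its own colour: foot face within 6 mm of the stop, its centre within 5 mm sideways and 6 mm in height of its place, axis within 0.10 rad of the trough's, banded end up the slope, resting on the trough (x of blue_core in the frame of blue_trough between -0.004 and 0.006 m and y of blue_core in the frame of blue_trough between -0.005 and 0.005 m and z of blue_core in the frame of blue_trough between -0.006 and 0.006 m and angle between the z axis of blue_core and the x axis of blue_trough, either way round below 0.1 rad and angle between each of blue_core, yellow_core's own z axis and vertical below 1.45 rad and contact force between blue_core and blue_trough above 0.5 N and linear speed of each of blue_core, yellow_core below 0.02 m/s and angular speed of each of blue_core, yellow_core below 0.2 rad/s and x of yellow_core in the frame of yellow_trough between -0.004 and 0.006 m and y of yellow_core in the frame of yellow_trough between -0.005 and 0.005 m and z of yellow_core in the frame of yellow_trough between -0.006 and 0.006 m and angle between the z axis of yellow_core and the x axis of yellow_trough, either way round below 0.1 rad and contact force between yellow_core and yellow_trough above 0.5 N); the robot touches nothing.
It fails at once if the blue core is dropped or falls over (moves faster than 0.3 m/s with no finger on it) (linear speed of blue_core above 0.3 m/s and contact force between blue_core and the fingers below 0.05 N).
It fails at once if the yellow core is dropped or falls over (moves faster than 0.3 m/s with no finger on it) (linear speed of yellow_core above 0.3 m/s and contact force between yellow_core and the fingers below 0.05 N).
It fails at once if the blue core is banged against a cradle (contact force over 100 N) (contact force between blue_core and blue_trough above 100 N or contact force between blue_core and yellow_trough above 100 N).
It fails at once if the yellow core is banged against a cradle (contact force over 100 N) (contact force between yellow_core and blue_trough above 100 N or contact force between yellow_core and yellow_trough above 100 N).
It fails at once if the cup, bottle or spatula is knocked (moved more than 30 mm) (distance of any of steel_cup, water_bottle, spatula from where it was at the start of the episode above 0.03 m).
It also fails if it takes over 61 s, if anything falls off the work surface, if the arm or the gripper's body presses on something with over 40 N, if the wrist force passes 120 N, or if a joint passes its speed limit or range.

## Working session

There is one attempt and no reset: what is moved stays moved. The work goes in short steps, Python scripts to look and compute and a tool call to move; the robot and the scene stay as the last step left them, time stands still between calls to the robot, and variables do not carry over. Pictures are saved under pics/ and viewed, at most 13 in all, crops included, and the job is handed in when it is done.

Besides the shell and the picture viewer there is one more tool, called after "Call:" as name(argument=value, ...) on one line, values as JSON. servo_tool: Moves the arm, as the interface text tells. Its arguments: {"type":"object","properties":{"targets":{"type":"array"},"force":{"type":"number"}},"required":["targets"]}

```bash
mkdir -p pics
cat > h.py <<'E'
import numpy as np, cv2
from workcell import state, get_image, sign_off, find_in, outline_of
from scipy.spatial.transform import Rotation as Ro
def w(p,c): return np.array(p['R']).T@(np.array(c)-np.array(p['t']))
def px(p,X):
    c=np.array(p['R'])@np.array(X)+np.array(p['t']); return [p['fx']*c[0]/c[2]+p['cx'],p['fy']*c[1]/c[2]+p['cy']]
def plane(p,u,v,z):
    R=np.array(p['R']);o=-R.T@np.array(p['t']);d=R.T@np.array([(u-p['cx'])/p['fx'],(v-p['cy'])/p['fy'],1]);return o+d*(z-o[2])/d[2]
E
python3 - <<'E'
from h import *
np.set_printoptions(precision=4,suppress=True)
s=state();print(s)
for c in ['scene','top']:
    p=get_image(c);cv2.imwrite(f'pics/{c}0.png',p['image'][:,:,::-1])
    print(c,p['fx'],np.array(p['R']).round(3).tolist(),p['t'])
    for n in ['blue_core','yellow_core','blue_cradle','yellow_cradle','blue_trough','yellow_trough','steel_cup','water_bottle','spatula']:
        for f in find_in(p,n): 
            if f['conf']>.2: X=w(p,f['point']);print(n,round(f['conf'],2),X.round(4),np.round(px(p,X)))
E
```

```text
{'time_s': 0.0, 'q': array([-1.3323,  0.2635, -0.0489,  1.2594,  0.    ,  1.4155]), 'joint_vel': array([ 0.0004,  0.0002, -0.0011, -0.0009, -0.0004,  0.0016]), 'effort': array([  0.0023, -63.7612,  38.4562,   0.014 ,  -0.0001,  -0.    ]), 'eef_pos': array([ 0.2014, -0.4845,  0.2308]), 'tool_rot': array([-3.0798, -0.6144,  0.0001]), 'contact_force': array([-0.3292, -0.2204,  0.5459]), 'moment': array([ 0.0141, -0.0404,  0.0174]), 'finger_force': 0.0, 'finger_gap': 0.08532659259637515}
scene 491.88680886337266 [[-0.478, 0.878, 0.013], [0.687, 0.383, -0.618], [-0.548, -0.286, -0.786]] [ 0.2964 -0.4072  1.7232]
blue_core 0.8 [ 0.5895 -0.0384  0.0765] [264. 187.]
blue_core 0.7 [ 0.5103 -0.0939  0.0972] [260. 157.]
blue_core 0.6 [ 0.5421 -0.1976  0.079 ] [223. 155.]
blue_core 0.42 [0.7438 0.1672 0.0438] [305. 267.]
yellow_core 0.69 [0.5769 0.1326 0.0913] [323. 204.]
blue_cradle 0.56 [0.5265 0.3492 0.0067] [400. 242.]
blue_cradle 0.51 [0.7652 0.0006 0.0051] [244. 254.]
yellow_cradle 0.6 [ 0.4995 -0.3618  0.0099] [187. 144.]
blue_trough 0.9 [0.4839 0.343  0.05  ] [407. 220.]
yellow_trough 0.
[... 408 characters left out ...]
14  1.0839]
blue_core 0.85 [ 0.5293 -0.2044  0.1123] [379. 237.]
blue_core 0.76 [ 0.4863 -0.0986  0.1059] [333. 256.]
blue_core 0.57 [ 0.5617 -0.0428  0.1073] [308. 223.]
yellow_core 0.96 [0.5569 0.123  0.1276] [236. 223.]
blue_cradle 0.81 [0.5006 0.3362 0.0133] [155. 253.]
yellow_cradle 0.75 [ 0.4917 -0.3557  0.013 ] [433. 257.]
blue_trough 0.59 [0.4986 0.3495 0.041 ] [147. 252.]
yellow_trough 0.68 [ 0.4943 -0.3709  0.0553] [445. 254.]
steel_cup 0.94 [0.7624 0.1697 0.0362] [223. 150.]
steel_cup 0.56 [ 0.4919 -0.3588  0.0141] [435. 257.]
water_bottle 0.88 [ 0.7422 -0.1911  0.1007] [369. 149.]
water_bottle 0.54 [0.4988 0.3487 0.0449] [146. 252.]
spatula 0.88 [0.7599 0.0003 0.0008] [290. 155.]
```

View pics/scene0.png

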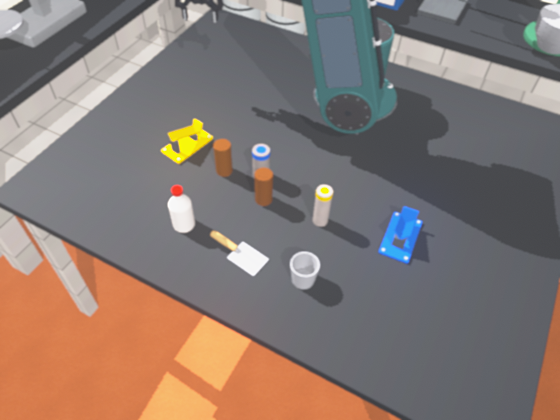

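View pics/top0.png

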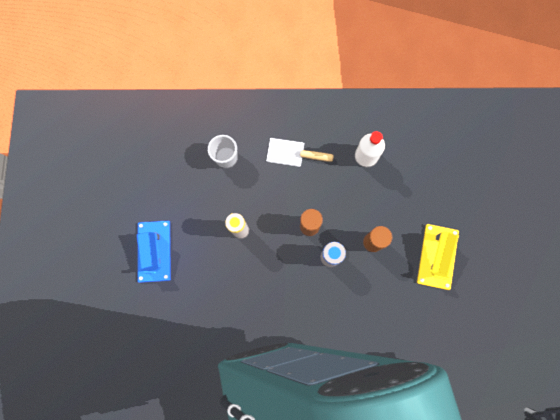

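Candidates for blue_core: in scene (260,157) with a blue dot and band, versus brown at (223,155) and (263,187). In top they are (333,254) blue and (312,222), (380,238) brown. The yellow core is at scene (323,204), top (236,225). I choose the blue-dotted one. Cradles: blue at scene (402,235), yellow at scene (187,140). Next: a close crop and colour measurements.

Run:
```python
from h import *
np.set_printoptions(precision=4,suppress=True)
P={c:get_image(c) for c in ['scene','top']}
def crop(c,x,y,r=40): return cv2.resize(P[c]['image'][y-r:y+r,x-r:x+r],(266,266),interpolation=cv2.INTER_CUBIC)
im=np.vstack([np.hstack([crop('scene',260,160),crop('scene',402,235),crop('scene',187,140)]),np.hstack([crop('top',333,254),crop('top',155,252),crop('top',438,256)])])
cv2.imwrite('pics/crops.png',im[:,:,::-1])
for c in P:
    p=P[c];hsv=cv2.cvtColor(p['image'],cv2.COLOR_RGB2HSV)
    for n,lo,hi,h in [('blue',(98,150,60),(125,255,255),.11),('yellow',(22,150,80),(34,255,255),.13)]:
        m=cv2.inRange(hsv,lo,hi);k,l,st,ce=cv2.connectedComponentsWithStats(m)
        for i in range(1,k):
            if st[i,4]>25:
                cs=cv2.findContours((l==i).astype('uint8'),0,1)[0][0];r=cv2.minAreaRect(cs)
                print(c,n,st[i],ce[i],'top',plane(p,*ce[i],h)[:2])
                if st[i,4]>300: print('  hull',[ (q.tolist(),plane(p,*q,.01)[:2].round(4).tolist()) for q in cv2.approxPolyDP(cv2.convexHull(cs),3,True)[:,0]])
```

```text
scene blue [378   0  25  10  67] [393.7164   4.2985] top [-0.4399 -0.0379]
scene blue [257 147   8   5  33] [260.6061 149.1515] top [ 0.4946 -0.1006]
scene blue [253 155  16   5  37] [260.5946 157.4324] top [ 0.5231 -0.0847]
scene blue [ 379  206   43   58 1350] [401.3141 234.1326] top [0.583 0.348]
  hull [([404, 206], [0.406, 0.3178]), ([417, 210], [0.4019, 0.3549]), ([421, 221], [0.4342, 0.377]), ([407, 263], [0.5853, 0.3876]), ([379, 252], [0.5885, 0.3113]), ([393, 213], [0.4454, 0.299])]
scene yellow [ 161  119   52   45 1045] [186.9617 141.1866] top [ 0.5859 -0.2866]
  hull [([196, 119], [0.3885, -0.4037]), ([212, 138], [0.4386, -0.3092]), ([178, 163], [0.5812, -0.3399]), ([161, 149], [0.5576, -0.4206]), ([169, 132], [0.4827, -0.4442])]
scene yellow [321 188   8   6  36] [324.3333 190.25  ] top [0.5625 0.1269]
scene yellow [316 194  16   7  45] [323.0889 198.    ] top [0.5879 0.135 ]
top blue [ 137  221   34   62 1865] [153.7062 251.3871] top [0.4944 0.3118]
  hull [([169, 221], [0.5814, 0.3065]), ([170, 279], [0.4358, 0.2965]), ([140, 282], [0.4281, 0.3708]), ([138, 223], [0.5761, 0.3854])]
top blue [329 247  11  12 104] [334.0673 252.5288] top [ 0.4929 -0.1016]
top yellow [230 218   9   9  62] [234.2581 221.9355] top [0.5599 0.1258]
top yellow [ 417  224   42   66 1961] [437.5732 256.7573] top [ 0.4822 -0.3298]
  hull [([427, 224], [0.5749, -0.3456]), ([458, 231], [0.5573, -0.422]), ([449, 289], [0.4141, -0.3903]), ([417, 282], [0.4307, -0.3132])]
```

View pics/crops.png

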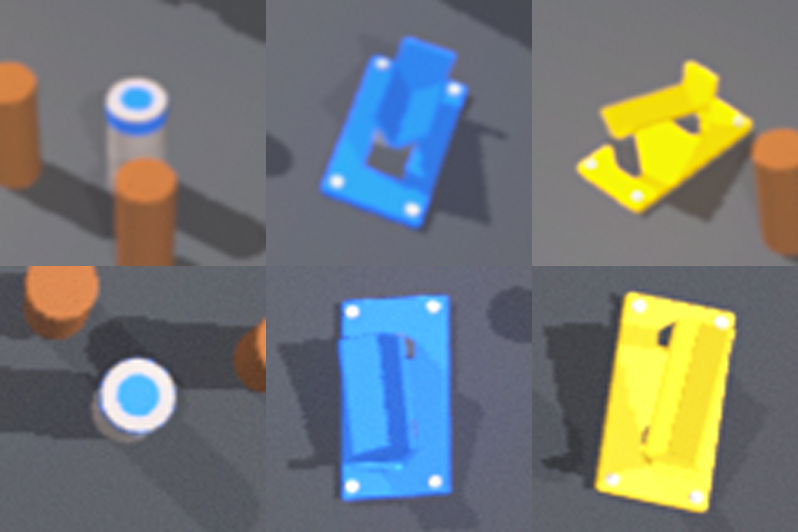

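The crops show the blue-dotted core at scene (260,157), clear of the browns. Both stops are at the robot-side ends and both troughs rise towards +x. I'll move towards the yellow cradle for a close wrist view.

```bash
cat >> h.py <<'E'
def pose(h,p):
    "tool rotation with heading h, pitch p below horizontal (deg)"
    h,p=np.radians([h,p]);z=np.array([np.cos(h)*np.cos(p),np.sin(h)*np.cos(p),-np.sin(p)]);y=np.array([-np.sin(h),np.cos(h),0])
    return np.c_[np.cross(y,z),y,z]
def rel(tcp,R):
    s=state();R0=Ro.from_rotvec(s['tool_rot']).as_matrix()
    print('dp',(R0.T@(np.array(tcp)-s['eef_pos'])).round(4),'ang',np.degrees(Ro.from_matrix(R0.T@R).as_rotvec()).round(1))
E
python3 - <<'E'
from h import *
p=get_image('wrist');print(np.array(p['mount']).round(4).tolist(),p['fx'],p['cx'],p['cy'])
s=state();R0=Ro.from_rotvec(s['tool_rot']).as_matrix();print(R0.round(3).tolist())
rel([.44,-.33,.36],pose(-37,90))
E
```

```text
[[0.0005, -0.9597, -0.281, 0.0716], [1.0, 0.0004, 0.0005, 0.0015], [-0.0004, -0.281, 0.9597, -0.1416], [0.0, 0.0, 0.0, 1.0]] 289.7237061483166 281.35864350094846 206.4454544407625
[[0.923, 0.384, 0.0], [0.384, -0.923, 0.0], [0.0, -0.0, -1.0]]
dp [ 0.2797 -0.0514 -0.1287] ang [   0.    -0.  -120.4]
```

Call:
servo_tool(targets=[{"angular": [0,0,-10],"dp": [0.04,-0.01,-0.03],"jaw": 1},{"angular": [0,0,-20],"dp": [0.08,-0.02,-0.06],"jaw": 1},{"angular": [0,0,-30],"dp": [0.12,-0.03,-0.09],"jaw": 1},{"angular": [0,0,-40],"dp": [0.16,-0.03,-0.11],"jaw": 1},{"angular": [0,0,-50],"dp": [0.2,-0.04,-0.13],"jaw": 1},{"angular": [0,0,-60],"dp": [0.24,-0.05,-0.13],"jaw": 1},{"angular": [0,0,-70],"dp": [0.28,-0.05,-0.13],"jaw": 1},{"angular": [0,0,-80],"dp": [0.28,-0.05,-0.13],"jaw": 1},{"angular": [0,0,-90],"dp": [0.28,-0.05,-0.13],"jaw": 1},{"angular": [0,0,-100],"dp": [0.28,-0.05,-0.13],"jaw": 1},{"angular": [0,0,-110],"dp": [0.28,-0.05,-0.13],"jaw": 1},{"angular": [0,0,-120],"dp": [0.28,-0.05,-0.13],"jaw": 1},{"angular": [0,0,-120],"dp": [0.28,-0.05,-0.13],"jaw": 1},{"angular": [0,0,-120],"dp": [0.28,-0.05,-0.13],"jaw": 1}])

```text
time_s: 2.9
eef_pos: [0.4408, -0.3312, 0.3613]
tool_rot: [-1.014, -2.973, -0.0]
contact_force: [-0.8, 0.1, -0.2]
finger_gap: 0.0855
finger_force: 0.0
```

```bash
cat >> h.py <<'E'
def wrist():
    s=state();p=get_image('wrist');T=np.eye(4);T[:3,:3]=Ro.from_rotvec(s['tool_rot']).as_matrix();T[:3,3]=s['eef_pos']
    C=np.linalg.inv(T@np.array(p['mount']));p['R']=C[:3,:3];p['t']=C[:3,3];return p
def trough(o,yaw,q):
    "point q in trough frame -> world"
    c,s=np.cos(np.radians(20)),np.sin(np.radians(20));a,b=np.cos(yaw),np.sin(yaw)
    return np.array([[a*c,-b,-a*s],[b*c,a,-b*s],[s,0,c]])@np.array(q)+np.array([o[0],o[1],.055])
def corners(p,lo,hi,z=.01):
    hsv=cv2.cvtColor(p['image'],cv2.COLOR_RGB2HSV);m=cv2.inRange(hsv,lo,hi);k,l,st,ce=cv2.connectedComponentsWithStats(m)
    i=1+np.argmax(st[1:,4]);cs=cv2.findContours((l==i).astype('uint8'),0,1)[0][0]
    for q in cv2.approxPolyDP(cv2.convexHull(cs),4,True)[:,0]: print(q,plane(p,*q,z)[:2].round(4))
E
python3 - <<'E'
from h import *
s=state();print(s['time_s'],s['q'].round(3),s['eef_pos'].round(3))
p=wrist();im=p['image'];cv2.imwrite('pics/w1.png',im[:,:,::-1]);np.save('w1.npy',p,allow_pickle=True)
corners(p,(22,130,60),(34,255,255))
E
```

```text
2.9 [-0.792  0.314  0.375  1.632  0.    -0.135] [ 0.441 -0.331  0.361]
[286 154] [ 0.4319 -0.3149]
[321 228] [ 0.5762 -0.3452]
[282 246] [ 0.5611 -0.4229]
[244 174] [ 0.4148 -0.3926]
```

View pics/w1.png

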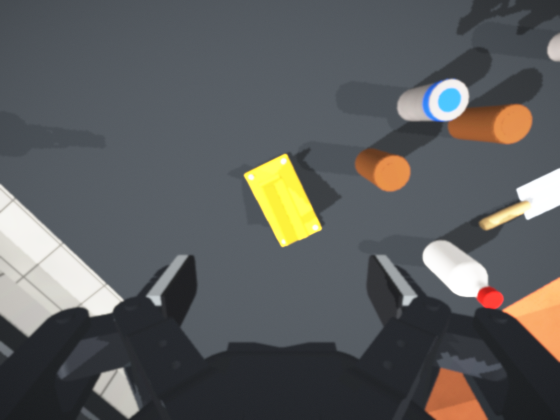

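The wrist picture shows the yellow cradle at (283,200), browns at (383,170) and (490,123), and the blue core at (435,100). Next I'll overlay a trough model to find its offset in the cradle.

Run:
```python
from h import *
def draw(p,c,yaw,xo,L,hw,ze,cx,cy,r):
    S=400/(2*r);im=cv2.resize(p['image'][cy-r:cy+r,cx-r:cx+r],(400,400),interpolation=cv2.INTER_CUBIC)[:,:,::-1].copy()
    o=[c[0]+xo*np.cos(yaw),c[1]+xo*np.sin(yaw)]
    f=lambda X:tuple(int((a-b+r+.5)*S) for a,b in zip(px(p,X),(cx,cy)))
    T=lambda q:f(trough(o,yaw,q))
    cv2.line(im,T([0,hw,ze]),T([L,hw,ze]),(0,0,255));cv2.line(im,T([0,-hw,ze]),T([L,-hw,ze]),(0,0,255))
    cv2.line(im,T([L,0,ze-hw]),T([L,hw,ze]),(0,0,255));cv2.line(im,T([L,0,ze-hw]),T([L,-hw,ze]),(0,0,255))
    cv2.line(im,T([0,-hw,10e-3]),T([0,hw,10e-3]),(0,255,0))
    B=[f([c[0]+x*np.cos(yaw)-y*np.sin(yaw),c[1]+x*np.sin(yaw)+y*np.cos(yaw),.01]) for x,y in [(-.075,-.04),(-.075,.04),(.075,.04),(.075,-.04)]]
    cv2.polylines(im,[np.array(B)],True,(255,0,255)); return im
w1=np.load('w1.npy',allow_pickle=True).item();s=get_image('scene');t=get_image('top')
Y=([.4955,-.3685],-.21,-.047,.1,.021,-.012);B=([.506,.341],.08,-.04,.085,.024,-.014)
im=cv2.hconcat([draw(s,*Y,187,138,32),draw(s,*B,402,235,32)])
cv2.imwrite('pics/ov.png',im)
im=cv2.hconcat([draw(t,*Y,438,256,40),draw(t,*B,155,252,40)])
cv2.imwrite('pics/ov2.png',im)
```

```text
(no output)
```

View pics/ov.png

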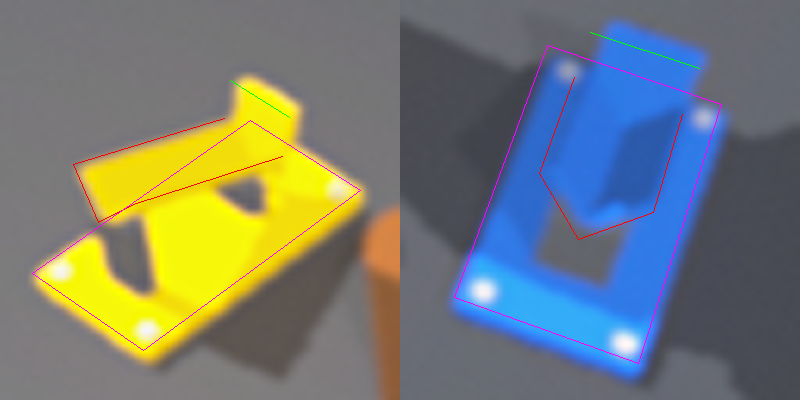

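View pics/ov2.png

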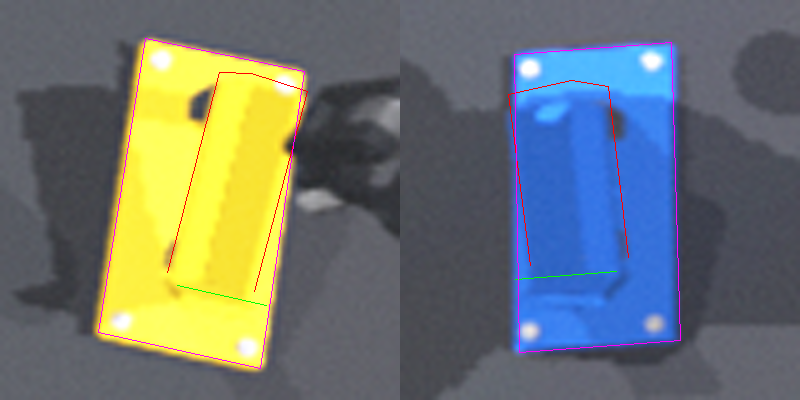

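```bash
cat > plan.py <<'E'
from h import *
C={'b':([.4937,-.1011],.092),'y':([.561,.1263],.113)}
def grasp(k,h,p,back,zo=0):
    R=pose(h,p);(x,y),zg=C[k];return np.array([x,y,zg+zo])+R[:,2]*(.021-back),R
E
python3 - <<'E'
from plan import *
for b,z in((.1,.12),(.1,0),(0,0)):
    t,R=grasp('b',-12,25,b,z);print(t.round(3));rel(t,R)
E
```

```text
[ 0.424 -0.086  0.245]
dp [0.1629 0.1838 0.1159] ang [-14.5 -63.9 -22.7]
[ 0.424 -0.086  0.125]
dp [0.1629 0.1838 0.2359] ang [-14.5 -63.9 -22.7]
[ 0.512 -0.105  0.083]
dp [0.0812 0.2229 0.2782] ang [-14.5 -63.9 -22.7]
```

Call:
servo_tool(targets=[{"angular": [-2,-9,-3],"dp": [0.03,0.03,0.0],"jaw": 1},{"angular": [-4,-18,-6],"dp": [0.06,0.06,0.02],"jaw": 1},{"angular": [-6,-27,-9],"dp": [0.09,0.09,0.04],"jaw": 1},{"angular": [-8,-36,-13],"dp": [0.12,0.12,0.06],"jaw": 1},{"angular": [-10,-45,-16],"dp": [0.14,0.15,0.08],"jaw": 1},{"angular": [-12,-54,-19],"dp": [0.163,0.184,0.1],"jaw": 1},{"angular": [-14.5,-63.9,-22.7],"dp": [0.163,0.184,0.116],"jaw": 1},{"angular": [-14.5,-63.9,-22.7],"dp": [0.163,0.184,0.116],"jaw": 1},{"angular": [-14.5,-63.9,-22.7],"dp": [0.163,0.184,0.116],"jaw": 1}])

```text
time_s: 4.18
eef_pos: [0.4244, -0.0929, 0.2826]
tool_rot: [0.204, 2.026, -0.125]
contact_force: [0.4, 0.1, -0.7]
finger_gap: 0.0857
finger_force: 0.0
```

Run:
```python
from plan import *
s=state();print(s['time_s'],s['q'].round(3),s['eef_pos'].round(3))
for b in (.1,0):
    t,R=grasp('b',-12,25,b);print(t);rel(t,R)
```

```text
4.175 [-0.708 -0.509 -1.174 -0.145  0.451 -0.243] [ 0.424 -0.093  0.283]
[ 0.42366628 -0.08621387  0.12538684]
dp [0.1416 0.0064 0.0684] ang [ 0.5 -1.5  0.2]
[ 0.51231656 -0.10505707  0.08312502]
dp [0.139  0.0055 0.1683] ang [ 0.5 -1.5  0.2]
```

Joint 3 is at its limit, so a 25° pitch is too flat. I'll use 45° pitch, with heading matched to the arm plane.

```bash
cat > plan.py <<'E'
from h import *
C={'b':([.4937,-.1011],.095),'y':([.561,.1263],.115)}
TR={'b':([.506,.341],.08,-.047),'y':([.4955,-.3685],-.21,-.049)}
OFF=.013
def grasp(k,h,p,back,zo=0):
    R=pose(h,p);(x,y),zg=C[k];return np.array([x,y,zg+zo])+R[:,2]*(OFF-back),R
def place(k,p,dx=0,dz=0,dy=0):
    c,yaw,xo=TR[k];o=[c[0]+xo*np.cos(yaw),c[1]+xo*np.sin(yaw)];R=pose(np.degrees(yaw),p)
    return trough(o,yaw,[C[k][1]+dx,dy,dz])+R[:,2]*OFF,R
E
python3 - <<'E'
from plan import *
for b in (.09,0):
    t,R=grasp('b',-20,45,b);print(t);rel(t,R)
E
```

```text
[ 0.44253635 -0.08247795  0.14944722]
dp [0.1122 0.0138 0.0735] ang [ 7.  18.4  5. ]
[ 0.50233802 -0.10424398  0.08580761]
dp [0.141  0.0043 0.1582] ang [ 7.  18.4  5. ]
```

Call:
servo_tool(targets=[{"angular": [3.5,9,2.5],"dp": [0.03,0.005,0.02],"jaw": 1},{"angular": [7,18.4,5],"dp": [0.06,0.01,0.04],"jaw": 1},{"angular": [7,18.4,5],"dp": [0.09,0.012,0.06],"jaw": 1},{"angular": [7,18.4,5],"dp": [0.112,0.014,0.073],"jaw": 1},{"angular": [7,18.4,5],"dp": [0.112,0.014,0.073],"jaw": 1},{"angular": [7,18.4,5],"dp": [0.112,0.014,0.073],"jaw": 1}])

```text
time_s: 4.92
eef_pos: [0.4393, -0.0804, 0.1454]
tool_rot: [0.415, 2.335, -0.167]
contact_force: [-0.1, -0.5, -0.2]
finger_gap: 0.0853
finger_force: 0.0
```

Run:
```python
from plan import *
s=state();print(s['time_s'],s['q'].round(3),s['eef_pos'].round(3))
for b in (.09,0):
    t,R=grasp('b',-20,45,b);print(t);rel(t,R)
p=wrist();cv2.imwrite('pics/w2.png',p['image'][:,:,::-1])
for X in [(.4937,-.1011,.11),(.4937,-.1011,.05)]: print(np.round(px(p,X)))
hsv=cv2.cvtColor(p['image'],cv2.COLOR_RGB2HSV);m=cv2.inRange(hsv,(98,150,60),(125,255,255));k,l,st,ce=cv2.connectedComponentsWithStats(m)
for i in range(1,k):
    if st[i,4]>80: print(st[i],ce[i],plane(p,*ce[i],.11))
```

```text
4.925 [-0.376 -0.176 -1.175 -0.204  0.019 -0.017] [ 0.439 -0.08   0.145]
[ 0.44253635 -0.08247795  0.14944722]
dp [-0.0056 -0.0008 -0.0003] ang [ 0.  -0.5 -0.2]
[ 0.50233802 -0.10424398  0.08580761]
dp [-0.0064 -0.0009  0.0897] ang [ 0.  -0.5 -0.2]
[282. 240.]
[281. 176.]
[ 247  204   66   30 1208] [279.48096026 215.95529801] [ 0.45437521 -0.08822974  0.11      ]
[262 234  37  14 402] [279.71890547 240.08706468] [ 0.49253902 -0.10223456  0.11      ]
```

View pics/w2.png

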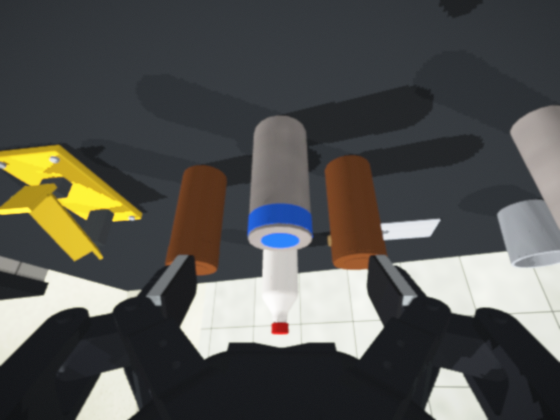

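The blue core sits centred between the open fingers at (280,240), with a brown either side at (197,220) and (355,210). Advancing.

Call:
servo_tool(targets=[{"angular": [0,0,0],"dp": [-0.003,0,0.025],"jaw": 1},{"angular": [0,0,0],"dp": [-0.006,0,0.05],"jaw": 1},{"angular": [0,0,0],"dp": [-0.006,0,0.075],"jaw": 1},{"angular": [0,0,0],"dp": [-0.006,-0.001,0.09],"jaw": 1},{"angular": [0,0,0],"dp": [-0.006,-0.001,0.09],"jaw": 1},{"angular": [0,0,0],"dp": [-0.006,-0.001,0.09],"jaw": 1}])

```text
time_s: 5.72
eef_pos: [0.5076, -0.105, 0.0916]
tool_rot: [0.416, 2.342, -0.167]
contact_force: [0.2, -0.4, -0.3]
finger_gap: 0.0857
finger_force: 0.0
```

Run:
```python
from plan import *
s=state();print(s['time_s'],s['q'].round(3),s['eef_pos'].round(4))
t,R=grasp('b',-20,45,0);print(t);rel(t,R)
```

```text
5.725 [-0.369  0.11  -1.176 -0.484  0.013 -0.011] [ 0.5076 -0.105   0.0916]
[ 0.50233802 -0.10424398  0.08580761]
dp [ 0.0078 -0.0011  0.0006] ang [-0.  -1.  -0.1]
```

Run:
```python
from plan import *
t,R=grasp('b',-20,55,0);print(t);rel(t,R)
```

```text
[ 0.50070681 -0.10365027  0.08435102]
dp [ 0.01   -0.0011  0.0004] ang [-0.   9.  -0.1]
```

Call:
servo_tool(targets=[{"angular": [0,4.5,0],"dp": [0.003,-0.001,0],"jaw": 1},{"angular": [0,9,0],"dp": [0.007,-0.001,0],"jaw": 1},{"angular": [0,9,0],"dp": [0.01,-0.001,0],"jaw": 1},{"angular": [0,9,0],"dp": [0.01,-0.001,0],"jaw": 1}])

```text
time_s: 6.22
eef_pos: [0.5004, -0.1033, 0.0841]
tool_rot: [0.443, 2.495, -0.139]
contact_force: [-0.4, -0.2, -0.0]
finger_gap: 0.0856
finger_force: 0.0
```

Run:
```python
from plan import *
s=state();print(s['time_s'],s['q'].round(3),s['eef_pos'].round(4))
t,R=grasp('b',-20,55,0);print(t);rel(t,R)
```

```text
6.225 [-0.37   0.083 -1.022 -0.147  0.012 -0.015] [ 0.5004 -0.1033  0.0841]
[ 0.50070681 -0.10365027  0.08435102]
dp [-0.0005 -0.0002  0.0001] ang [-0.   0.1 -0.1]
```

Call:
servo_tool(targets=[{"angular": [0,0,0],"dp": [0,0,0],"jaw": 0.5},{"angular": [0,0,0],"dp": [0,0,0],"jaw": 0.3},{"angular": [0,0,0],"dp": [0,0,0],"jaw": 0},{"angular": [0,0,0],"dp": [0,0,0],"jaw": 0},{"angular": [0,0,0],"dp": [0,0,0],"jaw": 0},{"angular": [0,0,0],"dp": [0,0,0],"jaw": 0}], force=100)

```text
time_s: 6.98
eef_pos: [0.5014, -0.1038, 0.0844]
tool_rot: [0.443, 2.496, -0.139]
contact_force: [-0.3, -0.7, 5.0]
finger_gap: 0.0474
finger_force: 103.7
```

Run:
```python
from plan import *
s=state();print(s['time_s'],s['contact_force'],s['finger_force'],s['finger_gap'])
t,R=grasp('b',-20,55,0,.12);rel(t,R)
t,R=grasp('b',-20,90,0,.15);t=t+np.array([-.03,0,0]);rel(t,R)
```

```text
6.975 [-0.30405327 -0.66954411  5.02911473] 103.71151643805206 0.04743502011735499
dp [-0.0684  0.     -0.0986] ang [-0.   0.1 -0.1]
dp [-0.0551 -0.0103 -0.1417] ang [ 0.  35.1 -0.1]
```

Call:
servo_tool(targets=[{"angular": [0,0,0],"dp": [-0.003,0,-0.004],"jaw": 0},{"angular": [0,0,0],"dp": [-0.009,0,-0.012],"jaw": 0},{"angular": [0,0,0],"dp": [-0.02,0,-0.028],"jaw": 0},{"angular": [0,0,0],"dp": [-0.032,0,-0.046],"jaw": 0},{"angular": [0,5,0],"dp": [-0.045,0,-0.065],"jaw": 0},{"angular": [0,10,0],"dp": [-0.057,0,-0.085],"jaw": 0},{"angular": [0,16,0],"dp": [-0.07,0,-0.105],"jaw": 0},{"angular": [0,22,0],"dp": [-0.075,0,-0.125],"jaw": 0},{"angular": [0,28,0],"dp": [-0.075,0,-0.14],"jaw": 0},{"angular": [0,35,0],"dp": [-0.075,0,-0.15],"jaw": 0},{"angular": [0,35,0],"dp": [-0.075,0,-0.15],"jaw": 0}])

```text
time_s: 8.35
eef_pos: [0.4784, -0.0956, 0.2493]
tool_rot: [-0.549, -3.092, -0.002]
contact_force: [1.0, -0.0, -5.2]
finger_gap: 0.047
finger_force: 103.7
```

Run:
```python
from plan import *
s=state();print(s['time_s'],s['q'].round(3),s['eef_pos'].round(4),s['contact_force'],s['finger_force'],s['finger_gap'])
t,R=place('b',125,dz=.10,dx=.01);print(t.round(3));rel(t,R)
```

```text
8.35 [-3.650e-01  1.950e-01 -9.200e-02  1.285e+00  1.000e-03 -1.400e-02] [ 0.4784 -0.0956  0.2493] [ 1.00865223 -0.0454345  -5.20202634] 103.65501221269369 0.047013804866721014
[0.516 0.342 0.174]
dp [0.1151 0.4235 0.0758] ang [  7.6  34.4 -23.9]
```

Call:
servo_tool(targets=[{"angular": [0,0,0],"dp": [0.005,0.012,0],"jaw": 0},{"angular": [0,2,-1],"dp": [0.012,0.04,0],"jaw": 0},{"angular": [1,4,-2],"dp": [0.02,0.075,0],"jaw": 0},{"angular": [1,6,-4],"dp": [0.03,0.11,0],"jaw": 0},{"angular": [2,8,-5],"dp": [0.04,0.145,0],"jaw": 0},{"angular": [2,10,-7],"dp": [0.05,0.18,0],"jaw": 0},{"angular": [3,13,-9],"dp": [0.06,0.215,0],"jaw": 0},{"angular": [4,16,-11],"dp": [0.07,0.25,0],"jaw": 0},{"angular": [4,19,-13],"dp": [0.08,0.285,0],"jaw": 0},{"angular": [5,22,-15],"dp": [0.09,0.32,0],"jaw": 0},{"angular": [6,25,-17],"dp": [0.1,0.355,0.01],"jaw": 0},{"angular": [6,28,-19],"dp": [0.107,0.385,0.02],"jaw": 0},{"angular": [7,31,-21],"dp": [0.112,0.41,0.03],"jaw": 0},{"angular": [7.6,34.4,-23.9],"dp": [0.115,0.423,0.04],"jaw": 0},{"angular": [7.6,34.4,-23.9],"dp": [0.115,0.423,0.05],"jaw": 0},{"angular": [7.6,34.4,-23.9],"dp": [0.115,0.423,0.05],"jaw": 0},{"angular": [7.6,34.4,-23.9],"dp": [0.115,0.423,0.05],"jaw": 0}])

```text
time_s: 10.48
eef_pos: [0.5117, 0.3395, 0.1985]
tool_rot: [0.099, -2.538, 0.029]
contact_force: [-0.1, -0.9, -4.2]
finger_gap: 0.0472
finger_force: 104.1
```

Run:
```python
from plan import *
s=state();print(s['time_s'],s['q'].round(3),s['eef_pos'].round(4),s['contact_force'],s['finger_force'])
for dz in (.1,.02):
    t,R=place('b',125,dz=dz,dx=.006);print(t.round(3));rel(t,R)
p=wrist();cv2.imwrite('pics/w3.png',p['image'][:,:,::-1]);np.save('w3.npy',p,allow_pickle=True)
corners(p,(98,130,50),(125,255,255))
```

```text
10.475 [0.374 0.912 0.868 2.108 0.167 0.246] [0.5117 0.3395 0.1985] [-0.06660712 -0.86027847 -4.17518232] 104.07356958836317
[0.512 0.341 0.173]
dp [-0.0151  0.002   0.0208] ang [ 0.1  0.5 -0.1]
[0.54  0.344 0.098]
dp [-0.0802  0.0019  0.0672] ang [ 0.1  0.5 -0.1]
[263 251] [0.4792 0.3137]
[281 240] [0.4642 0.3341]
[323 249] [0.4711 0.3851]
[330 255] [0.4777 0.3937]
[334 287] [0.5141 0.3992]
[262 272] [0.5037 0.3149]
```

View pics/w3.png

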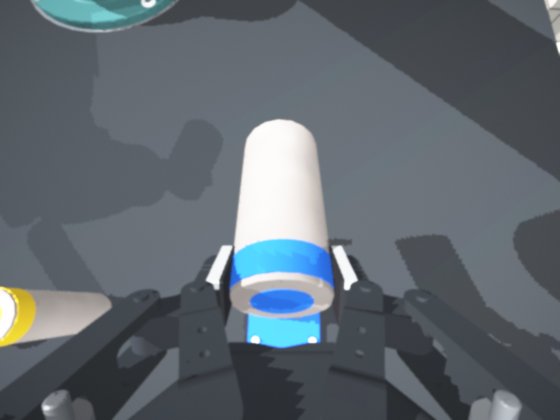

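The core is held straight, with the blue dot at (283,300). Two of the cradle's far screws show at (255,340) and (312,340).

Run:
```python
from plan import *
p=np.load('w3.npy',allow_pickle=True).item()
c,yaw,xo=TR['b']
for x,y in((.066,.031),(.066,-.031),(.066,0)): print(np.round(px(p,[c[0]+x*np.cos(yaw)-y*np.sin(yaw),c[1]+x*np.sin(yaw)+y*np.cos(yaw),.012]),1))
hsv=cv2.cvtColor(p['image'],cv2.COLOR_RGB2HSV);m=cv2.inRange(hsv[325:350,240:330],(0,0,150),(180,90,255));k,l,st,ce=cv2.connectedComponentsWithStats(m);print([(st[i,4],ce[i]+[240,325]) for i in range(1,k)])
s=state();R=Ro.from_rotvec(s['tool_rot']).as_matrix();a=R@pose(0,55).T@[0,0,1]
g=s['eef_pos']-R[:,2]*OFF;print('core axis',a.round(3),'want',(trough([0,0],yaw,[1,0,0])-[0,0,.055]).round(3))
for d in(.015,-.095): print('core',np.round(px(p,g+a*d),1))
m=cv2.inRange(hsv[285:315,230:340],(98,150,60),(125,255,255));k,l,st,ce=cv2.connectedComponentsWithStats(m);print([(st[i,4],ce[i]+[230,285]) for i in range(1,k)])
```

```text
[312.9 337.8]
[255.9 337.9]
[284.4 337.9]
[(np.int32(61), array([255.16393443, 339.40983607])), (np.int32(52), array([311.84615385, 339.53846154]))]
core axis [0.934 0.072 0.35 ] want [0.937 0.075 0.342]
core [284.5 299.4]
core [283.5 145.2]
[(np.int32(3), array([230.33333333, 285.33333333])), (np.int32(6), array([332.33333333, 285.66666667])), (np.int32(1145), array([281.40349345, 300.96419214])), (np.int32(7), array([317.42857143, 313.71428571]))]
```

Call:
servo_tool(targets=[{"angular": [0,0.5,0],"dp": [-0.015,0.002,0.021],"jaw": 0},{"angular": [0,0.5,0],"dp": [-0.028,0.002,0.03],"jaw": 0},{"angular": [0,0.5,0],"dp": [-0.041,0.002,0.039],"jaw": 0},{"angular": [0,0.5,0],"dp": [-0.054,0.002,0.048],"jaw": 0},{"angular": [0,0.5,0],"dp": [-0.067,0.002,0.058],"jaw": 0},{"angular": [0,0.5,0],"dp": [-0.076,0.002,0.064],"jaw": 0},{"angular": [0,0.5,0],"dp": [-0.08,0.002,0.067],"jaw": 0},{"angular": [0,0.5,0],"dp": [-0.08,0.002,0.067],"jaw": 0}])

```text
time_s: 11.52
eef_pos: [0.5391, 0.3441, 0.0965]
tool_rot: [0.1, -2.526, 0.03]
contact_force: [-0.3, 0.4, -4.9]
finger_gap: 0.0473
finger_force: 104.1
```

```bash
cat > chk.py <<'E'
from plan import *
import sys
k,pf=sys.argv[1],float(sys.argv[2])
s=state();print(s['time_s'],s['q'].round(3),s['eef_pos'].round(4),s['contact_force'].round(1),s['finger_force'])
for a in sys.argv[3:]:
    dx,dz=map(float,a.split(','));t,R=place(k,pf,dx=dx,dz=dz);rel(t,R)
E
python3 chk.py b 125 .006,.02 .006,.003 .006,.0 0,0
```

```text
11.525 [0.367 1.001 0.791 1.954 0.165 0.237] [0.5391 0.3441 0.0965] [-0.3  0.4 -4.9] 104.05687579885125
dp [ 0.0004 -0.0005 -0.0012] ang [ 0.1 -0.2 -0. ]
dp [-0.0136 -0.0005  0.0085] ang [ 0.1 -0.2 -0. ]
dp [-0.016  -0.0005  0.0102] ang [ 0.1 -0.2 -0. ]
dp [-0.0126 -0.0005  0.0151] ang [ 0.1 -0.2 -0. ]
```

Call:
servo_tool(targets=[{"angular": [0,0,0],"dp": [-0.003,0,0.002],"jaw": 0},{"angular": [0,0,0],"dp": [-0.006,0,0.004],"jaw": 0},{"angular": [0,0,0],"dp": [-0.009,0,0.0055],"jaw": 0},{"angular": [0,0,0],"dp": [-0.0115,0,0.007],"jaw": 0},{"angular": [0,0,0],"dp": [-0.013,0,0.008],"jaw": 0},{"angular": [0,0,0],"dp": [-0.013,0,0.008],"jaw": 0}])

```text
time_s: 12.28
eef_pos: [0.545, 0.3447, 0.0826]
tool_rot: [0.1, -2.526, 0.03]
contact_force: [-0.9, 1.1, -3.7]
finger_gap: 0.047
finger_force: 104.1
```

Call:
servo_tool(targets=[{"angular": [0,0,0],"dp": [-0.0008,0,0.0006],"jaw": 0},{"angular": [0,0,0],"dp": [-0.0016,0,0.0012],"jaw": 0},{"angular": [0,0,0],"dp": [-0.0016,0,0.0012],"jaw": 0}])

```text
time_s: 12.65
eef_pos: [0.5456, 0.3449, 0.081]
tool_rot: [0.1, -2.526, 0.029]
contact_force: [-0.7, 3.8, 0.7]
finger_gap: 0.0473
finger_force: 104.5
```

```bash
python3 chk.py b 125 .006,.003 .006,.0 0,0
```

```text
12.65 [0.364 1.022 0.798 1.94  0.164 0.235] [0.5456 0.3449 0.081 ] [-0.7  3.8  0.7] 104.54048998653889
dp [ 0.0007 -0.0007 -0.0004] ang [ 0.1 -0.1 -0. ]
dp [-0.0018 -0.0007  0.0013] ang [ 0.1 -0.1 -0. ]
dp [ 0.0017 -0.0007  0.0062] ang [ 0.1 -0.1 -0. ]
```

Call:
servo_tool(targets=[{"angular": [0,0,0],"dp": [0,0.001,0],"jaw": 0},{"angular": [0,0,0],"dp": [-0.0008,0.0015,0.0006],"jaw": 0},{"angular": [0,0,0],"dp": [-0.0012,0.0015,0.0009],"jaw": 0},{"angular": [0,0,0],"dp": [-0.0012,0.0015,0.0009],"jaw": 0}])

```text
time_s: 13.15
eef_pos: [0.5458, 0.3458, 0.0802]
tool_rot: [0.1, -2.526, 0.031]
contact_force: [-2.3, -2.8, 10.0]
finger_gap: 0.0472
finger_force: 105.2
```

Call:
servo_tool(targets=[{"angular": [0,0,0],"dp": [0.0008,0,0.0012],"jaw": 0},{"angular": [0,0,0],"dp": [0.0016,0,0.0024],"jaw": 0},{"angular": [0,0,0],"dp": [0.0016,0,0.0024],"jaw": 0}])

```text
time_s: 13.52
eef_pos: [0.544, 0.3456, 0.0795]
tool_rot: [0.1, -2.529, 0.03]
contact_force: [5.6, -2.0, 14.1]
finger_gap: 0.0471
finger_force: 106.0
```

Call:
servo_tool(targets=[{"angular": [0,0,0],"dp": [0.001,-0.0004,0.001],"jaw": 0},{"angular": [0,0,0],"dp": [0.002,-0.0004,0.002],"jaw": 0},{"angular": [0,0,0],"dp": [0.002,-0.0004,0.002],"jaw": 0}])

```text
time_s: 13.9
eef_pos: [0.5412, 0.3454, 0.0787]
tool_rot: [0.1, -2.529, 0.029]
contact_force: [5.2, 0.9, 10.7]
finger_gap: 0.0471
finger_force: 105.6
```

```bash
python3 chk.py b 125 .006,.0 0,0 -.006,0
```

```text
13.9 [0.367 1.01  0.765 1.917 0.165 0.237] [0.5412 0.3454 0.0787] [ 5.2  0.9 10.7] 105.61546457000077
dp [-0.004  -0.0015 -0.0031] ang [ 0.1 -0.  -0. ]
dp [-0.0006 -0.0015  0.0018] ang [ 0.1 -0.  -0. ]
dp [ 0.0029 -0.0015  0.0067] ang [ 0.1 -0.  -0. ]
```

Call:
servo_tool(targets=[{"angular": [0,0,0],"dp": [0.0006,0,0.0008],"jaw": 0},{"angular": [0,0,0],"dp": [0.0012,0,0.0016],"jaw": 0},{"angular": [0,0,0],"dp": [0.0012,0,0.0016],"jaw": 0}])

```text
time_s: 14.28
eef_pos: [0.5394, 0.3452, 0.078]
tool_rot: [0.1, -2.529, 0.029]
contact_force: [4.6, -0.4, 11.0]
finger_gap: 0.0471
finger_force: 105.7
```

Call:
servo_tool(targets=[{"angular": [0,0,0],"dp": [0.0006,0,0.0008],"jaw": 0},{"angular": [0,0,0],"dp": [0.0012,0,0.0016],"jaw": 0},{"angular": [0,0,0],"dp": [0.0012,0,0.0016],"jaw": 0}])

```text
time_s: 14.65
eef_pos: [0.5392, 0.3452, 0.0779]
tool_rot: [0.1, -2.534, 0.027]
contact_force: [18.8, 2.5, 16.3]
finger_gap: 0.0472
finger_force: 107.1
```

Call:
servo_tool(targets=[{"angular": [0,0,0],"dp": [0,0,0],"jaw": 0.6},{"angular": [0,0,0],"dp": [0,0,0],"jaw": 0.7},{"angular": [0,0,0],"dp": [0,0,0],"jaw": 0.85},{"angular": [0,0,0],"dp": [0,0,0],"jaw": 0.95},{"angular": [0,0,0],"dp": [0,0,0],"jaw": 0.95}])

```text
time_s: 15.28
eef_pos: [0.5368, 0.3451, 0.0764]
tool_rot: [0.1, -2.526, 0.03]
contact_force: [-0.0, -0.8, -0.2]
finger_gap: 0.0807
finger_force: 0.0
```

Run:
```python
from plan import *
s=state();print(s)
p=wrist();cv2.imwrite('pics/w4.png',p['image'][:,:,::-1])
c,yaw,xo=TR['b'];o=[c[0]+xo*np.cos(yaw),c[1]+xo*np.sin(yaw)]
print('dot expected',np.round(px(p,trough(o,yaw,[.11,0,0])),1))
hsv=cv2.cvtColor(p['image'],cv2.COLOR_RGB2HSV);m=cv2.inRange(hsv,(98,150,60),(125,255,255));k,l,st,ce=cv2.connectedComponentsWithStats(m);print([(st[i],ce[i]) for i in range(1,k) if st[i,4]>200])
```

```text
{'time_s': 15.275, 'q': array([0.36871904, 1.00240856, 0.7391947 , 1.90092726, 0.1661843 ,
       0.23853169]), 'joint_vel': array([ 0.00092424, -0.00084751,  0.00020376, -0.00111662,  0.00059194,
       -0.00019607]), 'effort': array([ 4.28813670e-03, -1.13929038e+02,  3.21092606e+01,  6.62859231e+00,
        4.86628823e-01, -2.16489648e-04]), 'eef_pos': array([0.53677529, 0.34508584, 0.07638836]), 'tool_rot': array([ 0.10019852, -2.52640177,  0.03013492]), 'contact_force': array([-0.0106296 , -0.80728757, -0.17403495]), 'moment': array([ 0.03565918, -0.48121689,  0.03356732]), 'finger_force': 0.0, 'finger_gap': 0.08069688592891834}
dot expected [281.1 308. ]
[(array([226, 151,  18, 141, 702], dtype=int32), array([234.16666667, 221.52706553])), (array([ 260,  152,   75,  144, 2639], dtype=int32), array([306.14892005, 251.92535051])), (array([ 248,  295,   64,   22, 1125], dtype=int32), array([279.65422222, 305.68444444])), (array([224, 305, 112,  35, 498], dtype=int32), array([293.08032129, 328.14859438]))]
```

View pics/w4.png

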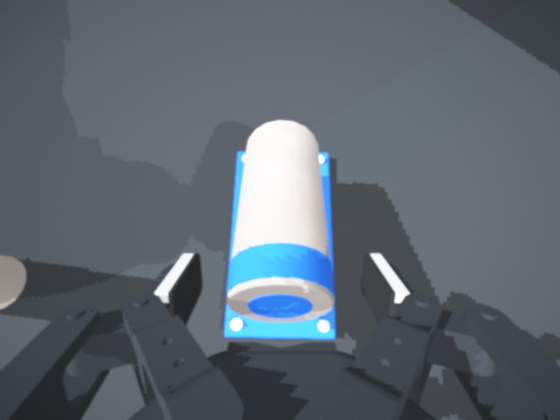

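The blue core lies in its trough against the stop, dot at (280,306) against (281,308) expected. Retreating, then on to the yellow core.

Call:
servo_tool(targets=[{"angular": [0,0,0],"dp": [0,0,-0.02],"jaw": 1},{"angular": [0,0,0],"dp": [0,0,-0.05],"jaw": 1},{"angular": [0,0,0],"dp": [-0.0,0,-0.09],"jaw": 1},{"angular": [0,-5,0],"dp": [0.0,0,-0.13],"jaw": 1},{"angular": [0,-10,0],"dp": [0.02,0,-0.16],"jaw": 1},{"angular": [0,-10,0],"dp": [0.02,0,-0.16],"jaw": 1}])

```text
time_s: 16.08
eef_pos: [0.5909, 0.3414, 0.208]
tool_rot: [0.106, -2.731, 0.005]
contact_force: [-0.5, 0.3, -0.5]
finger_gap: 0.0857
finger_force: 0.0
```

Run:
```python
from plan import *
s=state();print(s['time_s'],s['q'].round(3),s['eef_pos'].round(4))
for b,z in((.09,.1),(.09,0),(0,0)):
    t,R=grasp('y',4.5,50,b,z);print(t.round(3));rel(t,R)
```

```text
16.075 [0.354 0.958 1.105 2.11  0.12  0.253] [0.5909 0.3414 0.208 ]
[0.512 0.122 0.274]
dp [ 0.1148 -0.2116 -0.025 ] ang [  0.7 -63.4  -0.3]
[0.512 0.122 0.174]
dp [ 0.0751 -0.2128  0.0668] ang [  0.7 -63.4  -0.3]
[0.569 0.127 0.105]
dp [-0.0054 -0.2134  0.1071] ang [  0.7 -63.4  -0.3]
```

Call:
servo_tool(targets=[{"angular": [0,-8,0],"dp": [0.02,-0.03,-0.03],"jaw": 1},{"angular": [0,-16,0],"dp": [0.04,-0.06,-0.03],"jaw": 1},{"angular": [0,-25,0],"dp": [0.06,-0.1,-0.03],"jaw": 1},{"angular": [0,-34,0],"dp": [0.08,-0.14,-0.03],"jaw": 1},{"angular": [0,-44,0],"dp": [0.1,-0.18,-0.03],"jaw": 1},{"angular": [0,-54,0],"dp": [0.115,-0.212,-0.025],"jaw": 1},{"angular": [0.7,-63.4,-0.3],"dp": [0.115,-0.212,-0.025],"jaw": 1},{"angular": [0.7,-63.4,-0.3],"dp": [0.1,-0.212,0.01],"jaw": 1},{"angular": [0.7,-63.4,-0.3],"dp": [0.085,-0.213,0.045],"jaw": 1},{"angular": [0.7,-63.4,-0.3],"dp": [0.075,-0.213,0.067],"jaw": 1},{"angular": [0.7,-63.4,-0.3],"dp": [0.075,-0.213,0.067],"jaw": 1}])

```text
time_s: 17.45
eef_pos: [0.5073, 0.1219, 0.1647]
tool_rot: [-0.097, 2.457, 0.031]
contact_force: [0.6, 0.6, -0.0]
finger_gap: 0.0855
finger_force: 0.0
```

Run:
```python
from plan import *
s=state();print(s['time_s'],s['q'].round(3),s['eef_pos'].round(4))
for b,z in((.09,0),(0,0)):
    t,R=grasp('y',4.5,50,b,z);rel(t,R)
p=wrist();cv2.imwrite('pics/w5.png',p['image'][:,:,::-1])
print(np.round(px(p,(.561,.1263,.13))))
hsv=cv2.cvtColor(p['image'],cv2.COLOR_RGB2HSV);m=cv2.inRange(hsv,(22,150,60),(34,255,255));k,l,st,ce=cv2.connectedComponentsWithStats(m)
for i in range(1,k):
    if st[i,4]>80: print(st[i],ce[i],plane(p,*ce[i],.13))
```

```text
17.45 [ 0.082 -0.057 -0.912  0.032 -0.004  0.002] [0.5073 0.1219 0.1647]
dp [-0.0092  0.0001 -0.0044] ang [-0.1 -0.9  0.1]
dp [-0.0106  0.0003  0.0856] ang [-0.1 -0.9  0.1]
[283. 247.]
[253 212  55  28 968] [280.23657025 223.47107438] [0.52671102 0.12123297 0.13      ]
[266 241  31  13 320] [280.56875 247.01875] [0.56127094 0.12409596 0.13      ]
```

The dot is at (281,247) against (283,247) expected, so the target is good. Advancing and gripping.

Call:
servo_tool(targets=[{"angular": [0,-0.9,0],"dp": [-0.009,-0.001,0.01],"jaw": 1},{"angular": [0,-0.9,0],"dp": [-0.0105,-0.001,0.035],"jaw": 1},{"angular": [0,-0.9,0],"dp": [-0.0105,-0.001,0.06],"jaw": 1},{"angular": [0,-0.9,0],"dp": [-0.0105,-0.001,0.08],"jaw": 1},{"angular": [0,-0.9,0],"dp": [-0.0105,-0.001,0.0855],"jaw": 1},{"angular": [0,-0.9,0],"dp": [-0.0105,-0.001,0.0855],"jaw": 1},{"angular": [0,-0.9,0],"dp": [-0.0105,-0.001,0.0855],"jaw": 1}])

```text
time_s: 18.38
eef_pos: [0.575, 0.1262, 0.1114]
tool_rot: [-0.096, 2.431, 0.033]
contact_force: [-0.2, 0.2, -0.4]
finger_gap: 0.0855
finger_force: 0.0
```

Run:
```python
from plan import *
s=state();print(s['time_s'],s['q'].round(3),s['eef_pos'].round(4),s['contact_force'])
t,R=grasp('y',4.5,50,0,0);rel(t,R)
```

```text
18.375 [ 0.079  0.148 -0.926 -0.212 -0.002 -0.001] [0.575  0.1262 0.1114] [-0.24407672  0.18016492 -0.37561367]
dp [0.0084 0.0012 0.0012] ang [-0.1  0.6  0.1]
```

Call:
servo_tool(targets=[{"angular": [0,0.6,0],"dp": [0.005,0,0.001],"jaw": 1},{"angular": [0,0.6,0],"dp": [0.0085,0,0.001],"jaw": 1},{"angular": [0,0.6,0],"dp": [0.0085,0,0.001],"jaw": 1},{"angular": [0,0.6,0],"dp": [0.0085,0,0.001],"jaw": 0.5},{"angular": [0,0.6,0],"dp": [0.0085,0,0.001],"jaw": 0.3},{"angular": [0,0.6,0],"dp": [0.0085,0,0.001],"jaw": 0},{"angular": [0,0.6,0],"dp": [0.0085,0,0.001],"jaw": 0},{"angular": [0,0.6,0],"dp": [0.0085,0,0.001],"jaw": 0},{"angular": [0,0.6,0],"dp": [0.0085,0,0.001],"jaw": 0}], force=100)

```text
time_s: 19.5
eef_pos: [0.5696, 0.1258, 0.1045]
tool_rot: [-0.096, 2.441, 0.032]
contact_force: [0.5, 1.1, 6.1]
finger_gap: 0.0397
finger_force: 101.1
```

Run:
```python
from plan import *
s=state();print(s['time_s'],s['eef_pos'].round(4),s['contact_force'],s['finger_force'],s['finger_gap'])
t,R=grasp('y',4.5,50,0);rel(t,R)
rel([.46,.11,.29],pose(-5,80))
```

```text
19.5 [0.5696 0.1258 0.1045] [0.47082655 1.13403197 6.07796403] 101.11578832380474 0.03968971662800427
dp [-0.0002  0.0012 -0.0005] ang [-0.1  0.   0.1]
dp [-0.0347 -0.0076 -0.2131] ang [ 4.  30.   8.7]
```

Call:
servo_tool(targets=[{"angular": [0,0,0],"dp": [-0.003,0,-0.004],"jaw": 0},{"angular": [0,0,0],"dp": [-0.01,0,-0.012],"jaw": 0},{"angular": [0,0,0],"dp": [-0.022,0,-0.028],"jaw": 0},{"angular": [0,2,0],"dp": [-0.036,0,-0.048],"jaw": 0},{"angular": [1,6,1],"dp": [-0.045,0,-0.075],"jaw": 0},{"angular": [1,10,3],"dp": [-0.05,0,-0.105],"jaw": 0},{"angular": [2,15,4],"dp": [-0.05,0,-0.135],"jaw": 0},{"angular": [3,20,6],"dp": [-0.045,0,-0.165],"jaw": 0},{"angular": [3,25,7],"dp": [-0.04,-0.004,-0.19],"jaw": 0},{"angular": [4,30,8.7],"dp": [-0.035,-0.008,-0.21],"jaw": 0},{"angular": [4,30,8.7],"dp": [-0.035,-0.008,-0.21],"jaw": 0}])

```text
time_s: 20.88
eef_pos: [0.4623, 0.1095, 0.2876]
tool_rot: [0.129, 2.966, -0.014]
contact_force: [1.5, 0.3, -4.5]
finger_gap: 0.0395
finger_force: 101.0
```

```bash
python3 chk.py y 120 .006,.12 .006,.1 .006,.02
```

```text
20.875 [ 0.079  0.045 -0.184  1.172 -0.03   0.164] [0.4623 0.1095 0.2876] [ 1.5  0.3 -4.5] 101.01525125093758
dp [-0.0749 -0.4752  0.1049] ang [-1.3 39.9  7. ]
dp [-0.0784 -0.476   0.1246] ang [-1.3 39.9  7. ]
dp [-0.0922 -0.4793  0.2033] ang [-1.3 39.9  7. ]
```

Call:
servo_tool(targets=[{"angular": [0,0,0],"dp": [-0.002,-0.012,0],"jaw": 0},{"angular": [0,1,0],"dp": [-0.006,-0.04,0],"jaw": 0},{"angular": [0,3,0.5],"dp": [-0.012,-0.075,0],"jaw": 0},{"angular": [0,5,1],"dp": [-0.018,-0.11,0],"jaw": 0},{"angular": [0,8,1.5],"dp": [-0.024,-0.145,0],"jaw": 0},{"angular": [0,11,2],"dp": [-0.03,-0.18,0],"jaw": 0},{"angular": [0,14,2.5],"dp": [-0.036,-0.215,0],"jaw": 0},{"angular": [0,17,3],"dp": [-0.042,-0.25,0],"jaw": 0},{"angular": [0,20,3.5],"dp": [-0.048,-0.285,0.0],"jaw": 0},{"angular": [-1,23,4],"dp": [-0.054,-0.32,0.01],"jaw": 0},{"angular": [-1,26,4.5],"dp": [-0.06,-0.355,0.03],"jaw": 0},{"angular": [-1,29,5],"dp": [-0.066,-0.39,0.05],"jaw": 0},{"angular": [-1,32,5.5],"dp": [-0.07,-0.42,0.07],"jaw": 0},{"angular": [-1.3,35,6],"dp": [-0.075,-0.45,0.09],"jaw": 0},{"angular": [-1.3,38,6.5],"dp": [-0.075,-0.468,0.1],"jaw": 0},{"angular": [-1.3,39.9,7],"dp": [-0.075,-0.475,0.105],"jaw": 0},{"angular": [-1.3,39.9,7],"dp": [-0.075,-0.475,0.105],"jaw": 0},{"angular": [-1.3,39.9,7],"dp": [-0.075,-0.475,0.105],"jaw": 0}])

```text
time_s: 23.12
eef_pos: [0.5123, -0.3717, 0.1978]
tool_rot: [-0.273, -2.607, -0.073]
contact_force: [0.6, -0.5, -3.4]
finger_gap: 0.0395
finger_force: 101.5
```

```bash
python3 chk.py y 120 .006,.1 .006,.02
python3 - <<'E'
from plan import *
p=wrist();cv2.imwrite('pics/w6.png',p['image'][:,:,::-1])
c,yaw,xo=TR['y']
for x,y in((.066,.031),(.066,-.031),(.066,0)): print(np.round(px(p,[c[0]+x*np.cos(yaw)-y*np.sin(yaw),c[1]+x*np.sin(yaw)+y*np.cos(yaw),.012]),1))
s=state();R=Ro.from_rotvec(s['tool_rot']).as_matrix();a=R@pose(0,50).T@[0,0,1]
g=s['eef_pos']-R[:,2]*OFF;print('core axis',a.round(3),'want',(trough([0,0],yaw,[1,0,0])-[0,0,.055]).round(3))
for d in(.015,-.115): print('core',np.round(px(p,g+a*d),1))
hsv=cv2.cvtColor(p['image'],cv2.COLOR_RGB2HSV);m=cv2.inRange(hsv,(22,150,60),(34,255,255));k,l,st,ce=cv2.connectedComponentsWithStats(m);print([(st[i],ce[i]) for i in range(1,k) if st[i,4]>80])
m=cv2.inRange(hsv[310:360,230:340],(0,0,150),(180,90,255));k,l,st,ce=cv2.connectedComponentsWithStats(m);print([(st[i,4],ce[i]+[230,310]) for i in range(1,k) if st[i,4]>15])
E
```

```text
23.125 [-0.658  0.898  0.887  2.038 -0.219 -0.396] [ 0.5123 -0.3717  0.1978] [ 0.6 -0.5 -3.4] 101.481147184968
dp [-0.0153 -0.0004  0.0128] ang [-0.1  0.1  0.1]
dp [-0.0766 -0.0004  0.0643] ang [-0.1  0.1  0.1]
[309.6 311.7]
[254.4 311.6]
[282.  311.7]
core axis [ 0.919 -0.194  0.343] want [ 0.919 -0.196  0.342]
core [284.4 299.6]
core [283.3 115.5]
[(array([ 238,  249,   88,   43, 2771], dtype=int32), array([281.4749188 , 267.80079394])), (array([256, 296,  52,  15, 614], dtype=int32), array([281.31107492, 302.91856678])), (array([246, 310,  72,  11, 168], dtype=int32), array([284.73809524, 318.13095238]))]
[(np.int32(209), array([281.215311  , 312.27751196]))]
```

View pics/w6.png

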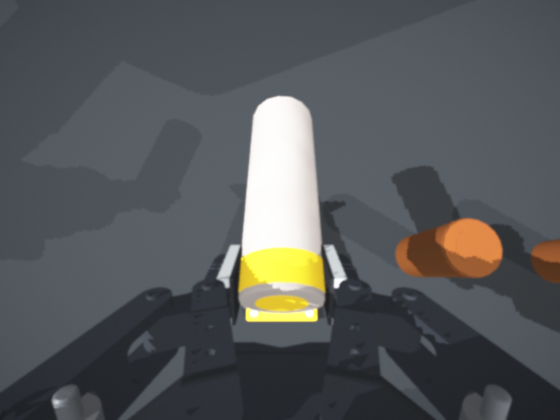

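The core is held straight with the dot at (281,303). The plate end shows centred at about (282,318), as predicted. Descending.

Call:
servo_tool(targets=[{"angular": [0,0,0],"dp": [-0.015,0,0.013],"jaw": 0},{"angular": [0,0,0],"dp": [-0.028,0,0.023],"jaw": 0},{"angular": [0,0,0],"dp": [-0.04,0,0.034],"jaw": 0},{"angular": [0,0,0],"dp": [-0.053,0,0.045],"jaw": 0},{"angular": [0,0,0],"dp": [-0.065,0,0.055],"jaw": 0},{"angular": [0,0,0],"dp": [-0.073,0,0.061],"jaw": 0},{"angular": [0,0,0],"dp": [-0.0766,0,0.064],"jaw": 0},{"angular": [0,0,0],"dp": [-0.0766,0,0.064],"jaw": 0}])

```text
time_s: 24.18
eef_pos: [0.5459, -0.3788, 0.1039]
tool_rot: [-0.273, -2.605, -0.073]
contact_force: [0.2, -0.0, -3.8]
finger_gap: 0.0393
finger_force: 101.6
```

```bash
python3 chk.py y 120 .006,.004 .006,0 0,0
```

```text
24.175 [-0.639  0.988  0.837  1.904 -0.211 -0.378] [ 0.5459 -0.3788  0.1039] [ 0.2 -0.  -3.8] 101.57416298054159
dp [-0.0122 -0.0004  0.0103] ang [-0.1 -0.   0. ]
dp [-0.0153 -0.0004  0.0128] ang [-0.1 -0.   0. ]
dp [-0.0114 -0.0004  0.0174] ang [-0.1 -0.   0. ]
```

Call:
servo_tool(targets=[{"angular": [0,0,0],"dp": [-0.003,0,0.0025],"jaw": 0},{"angular": [0,0,0],"dp": [-0.006,0,0.005],"jaw": 0},{"angular": [0,0,0],"dp": [-0.009,0,0.0075],"jaw": 0},{"angular": [0,0,0],"dp": [-0.011,0,0.009],"jaw": 0},{"angular": [0,0,0],"dp": [-0.012,0,0.01],"jaw": 0},{"angular": [0,0,0],"dp": [-0.012,0,0.01],"jaw": 0}])

```text
time_s: 24.92
eef_pos: [0.5511, -0.3799, 0.0892]
tool_rot: [-0.273, -2.605, -0.073]
contact_force: [0.1, 0.3, -4.6]
finger_gap: 0.0393
finger_force: 101.6
```

Call:
servo_tool(targets=[{"angular": [0,0,0],"dp": [-0.0008,0,0.0006],"jaw": 0},{"angular": [0,0,0],"dp": [-0.0016,0,0.0013],"jaw": 0},{"angular": [0,0,0],"dp": [-0.0016,0,0.0013],"jaw": 0}])

```text
time_s: 25.3
eef_pos: [0.5518, -0.3801, 0.0873]
tool_rot: [-0.273, -2.605, -0.073]
contact_force: [-0.4, 0.3, -2.9]
finger_gap: 0.0394
finger_force: 101.5
```

Call:
servo_tool(targets=[{"angular": [0,0,0],"dp": [-0.0008,0,0.0006],"jaw": 0},{"angular": [0,0,0],"dp": [-0.0014,0,0.0011],"jaw": 0},{"angular": [0,0,0],"dp": [-0.0014,0,0.0011],"jaw": 0}])

```text
time_s: 25.68
eef_pos: [0.5522, -0.3803, 0.0863]
tool_rot: [-0.273, -2.605, -0.072]
contact_force: [-1.9, -1.4, 4.3]
finger_gap: 0.0395
finger_force: 102.2
```

Call:
servo_tool(targets=[{"angular": [0,0,0],"dp": [-0.0005,0,0.0004],"jaw": 0},{"angular": [0,0,0],"dp": [-0.0008,0,0.0006],"jaw": 0},{"angular": [0,0,0],"dp": [-0.0008,0,0.0006],"jaw": 0}])

```text
time_s: 26.05
eef_pos: [0.5523, -0.3803, 0.086]
tool_rot: [-0.273, -2.605, -0.072]
contact_force: [-3.7, -0.7, 11.7]
finger_gap: 0.0393
finger_force: 102.9
```

Call:
servo_tool(targets=[{"angular": [0,0,0],"dp": [0.001,0,0.0011],"jaw": 0},{"angular": [0,0,0],"dp": [0.002,0,0.0023],"jaw": 0},{"angular": [0,0,0],"dp": [0.003,0,0.0034],"jaw": 0},{"angular": [0,0,0],"dp": [0.003,0,0.0034],"jaw": 0}])

```text
time_s: 26.55
eef_pos: [0.5492, -0.3797, 0.085]
tool_rot: [-0.273, -2.608, -0.07]
contact_force: [4.5, -2.4, 16.1]
finger_gap: 0.0396
finger_force: 103.8
```

Call:
servo_tool(targets=[{"angular": [0,0,0],"dp": [0.0006,0,0.0007],"jaw": 0},{"angular": [0,0,0],"dp": [0.0012,0,0.0014],"jaw": 0},{"angular": [0,0,0],"dp": [0.0012,0,0.0014],"jaw": 0}])

```text
time_s: 26.92
eef_pos: [0.5477, -0.3794, 0.0844]
tool_rot: [-0.273, -2.608, -0.07]
contact_force: [5.1, -1.6, 16.4]
finger_gap: 0.0391
finger_force: 103.8
```

```bash
python3 chk.py y 120 .006,0 0,0
```

```text
26.925 [-0.638  0.991  0.795  1.854 -0.21  -0.378] [ 0.5477 -0.3794  0.0844] [ 5.1 -1.6 16.4] 103.84978221729398
dp [-0.0039 -0.0003 -0.003 ] ang [-0.1  0.2  0. ]
dp [-0.     -0.0003  0.0016] ang [-0.1  0.2  0. ]
```

Call:
servo_tool(targets=[{"angular": [0,0,0],"dp": [0.0007,0,0.0008],"jaw": 0},{"angular": [0,0,0],"dp": [0.0014,0,0.0015],"jaw": 0},{"angular": [0,0,0],"dp": [0.0014,0,0.0015],"jaw": 0}])

```text
time_s: 27.3
eef_pos: [0.5457, -0.3789, 0.0838]
tool_rot: [-0.273, -2.608, -0.07]
contact_force: [5.5, -1.4, 15.5]
finger_gap: 0.0394
finger_force: 103.7
```

Call:
servo_tool(targets=[{"angular": [0,0,0],"dp": [0.0006,0,0.0007],"jaw": 0},{"angular": [0,0,0],"dp": [0.0012,0,0.0014],"jaw": 0},{"angular": [0,0,0],"dp": [0.0012,0,0.0014],"jaw": 0}])

```text
time_s: 27.68
eef_pos: [0.545, -0.3788, 0.0835]
tool_rot: [-0.274, -2.611, -0.069]
contact_force: [14.2, -3.0, 19.5]
finger_gap: 0.0396
finger_force: 104.5
```

Stop contact reached. Releasing.

Call:
servo_tool(targets=[{"angular": [0,0,0],"dp": [0.0003,0,0.0004],"jaw": 0},{"angular": [0,0,0],"dp": [0.0003,0,0.0004],"jaw": 0.5},{"angular": [0,0,0],"dp": [0.0003,0,0.0004],"jaw": 0.65},{"angular": [0,0,0],"dp": [0.0003,0,0.0004],"jaw": 0.8},{"angular": [0,0,0],"dp": [0.0003,0,0.0004],"jaw": 0.9},{"angular": [0,0,0],"dp": [0.0003,0,0.0004],"jaw": 0.9}])

```text
time_s: 28.42
eef_pos: [0.5428, -0.3781, 0.0812]
tool_rot: [-0.273, -2.605, -0.073]
contact_force: [0.6, 0.2, 0.2]
finger_gap: 0.077
finger_force: 0.0
```

Call:
servo_tool(targets=[{"angular": [0,0,0],"dp": [0,0,-0.02],"jaw": 0.95},{"angular": [0,0,0],"dp": [0,0,-0.05],"jaw": 1},{"angular": [0,0,0],"dp": [0,0,-0.09],"jaw": 1},{"angular": [0,-5,0],"dp": [0,0,-0.13],"jaw": 1},{"angular": [0,-10,0],"dp": [0.02,0,-0.16],"jaw": 1},{"angular": [0,-20,0],"dp": [0.04,0.0,-0.19],"jaw": 1},{"angular": [0,-28,0],"dp": [0.08,0.0,-0.22],"jaw": 1},{"angular": [0,-28,0],"dp": [0.12,0.05,-0.22],"jaw": 1},{"angular": [0,-28,0],"dp": [0.16,0.1,-0.22],"jaw": 1},{"angular": [0,-28,0],"dp": [0.16,0.15,-0.22],"jaw": 1},{"angular": [0,-28,0],"dp": [0.16,0.15,-0.22],"jaw": 1}])

```text
time_s: 29.8
eef_pos: [0.5451, -0.2235, 0.3534]
tool_rot: [-0.324, -3.091, -0.005]
contact_force: [0.6, 0.5, 0.4]
finger_gap: 0.0855
finger_force: 0.0
```

Run:
```python
from plan import *
s=state();print(s['time_s'],s['contact_force'],s['eef_pos'])
P={c:get_image(c) for c in['scene','top']}
L={'b':.11,'y':.13}
for c,p in P.items():
    hsv=cv2.cvtColor(p['image'],cv2.COLOR_RGB2HSV)
    for k in 'by':
        ce,yaw,xo=TR[k];o=[ce[0]+xo*np.cos(yaw),ce[1]+xo*np.sin(yaw)]
        print(c,k,'expected banded end',np.round(px(p,trough(o,yaw,[L[k],0,0])),1),'foot',np.round(px(p,trough(o,yaw,[0,0,0])),1))
t=P['top']['image'];q=P['scene']['image']
f=lambda im,x,y,r=40:cv2.resize(im[y-r:y+r,x-r:x+r],(300,300),interpolation=cv2.INTER_CUBIC)
cv2.imwrite('pics/fin.png',np.vstack([np.hstack([f(q,402,235),f(q,187,140)]),np.hstack([f(t,155,252),f(t,438,256)])])[:,:,::-1])
```

```text
29.8 [0.56828866 0.50768215 0.38041239] [ 0.54512278 -0.22351882  0.35341688]
scene b expected banded end [401.6 231.9] foot [408.2 211.7]
scene y expected banded end [164.4 133.5] foot [196.  123.8]
top b expected banded end [143.3 223.4] foot [148.8 268.3]
top y expected banded end [454.6 221.4] foot [440.8 274.2]
```

View pics/fin.png

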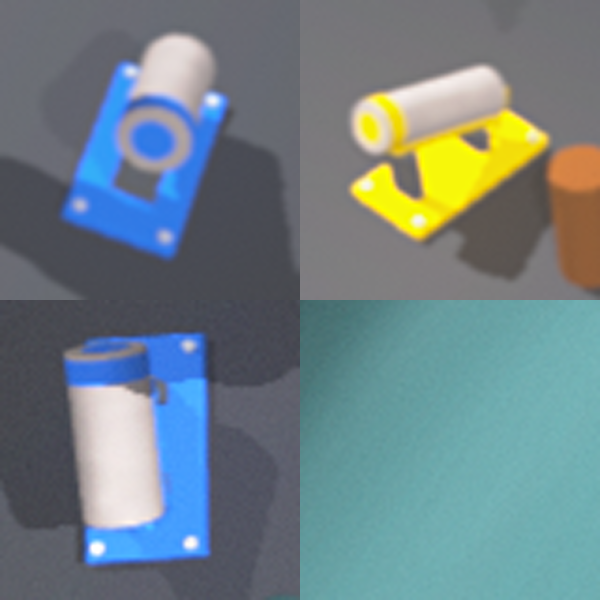

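Both cores lie seated in their own troughs, banded ends up (blue dot at scene crop (153,138), yellow at (370,127)). The arm is clear.

```bash
python3 -c "
from workcell import sign_off; print(sign_off())"
```

```text
the job is handed in; nothing more can be done
None
```

Both cores lie in the cradles of their own colours, banded ends up and feet pushed against the stops, and the job was handed in at about 30 s; no verdict came back.

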